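# Set up a grinder rotor on vee blocks for a run-out check

## Task

Set the grinder rotor up on the granite plate for a run-out check: stand the two matching small vee blocks on the front half of the plate, one under the middle of each bearing journal, and lay the rotor level in both vees, parallel to the plate's front edge, centred left to right on the plate, with its long shaft end to the right as seen from the robot. Then stand the dial gauge upright on the plate behind the rotor, its arm square across the shaft, so that the plunger hangs over the top of the shaft line at the middle of the core, without the gauge knocking the rotor. Leave the odd vee block, the oil can and the spanner where they are.

Things in the scene. Friction and masses are not known exactly. Their poses are not given: they have to be found in the camera images.
- rotor: Grinder rotor, loose, 0.8 kg. Origin: shaft axis, mid-core; own y: along the shaft to the short end (free to roll about y). Core 40 mm dia, y -25..25, grip across it; rings 38 dia to 33; shoulders 20 dia to 46; bright journals 16 dia, 46..90 (middle 68) each side; dark ends 12 dia, short to +118, long to -158. Starts level in the timber rest, axis 45 mm above bench, long end pointing away from the robot.
- vee_a: One of two identical, interchangeable small iron vee blocks, loose, 0.33 kg: 46 wide (own x), 28 long (own y), 40 mm tall, flat sides and ends to grip. A 90 degree vee along own y in the top, 36 mm across; its bottom is 22 mm above the underside; a 16 mm round in it has its axis 33.3 mm above the underside. Origin: centre of underside. Starts on the bench in a row of three vee blocks, in any order.
- vee_b: One of two identical, interchangeable small iron vee blocks, loose, 0.33 kg: 46 wide (own x), 28 long (own y), 40 mm tall, flat sides and ends to grip. A 90 degree vee along own y in the top, 36 mm across; its bottom is 22 mm above the underside; a 16 mm round in it has its axis 33.3 mm above the underside. Origin: centre of underside. Starts on the bench in a row of three vee blocks, in any order.
- vee_odd: Odd iron vee block, bystander, loose: broader and lower than the pair, 58 mm wide (own x), 55 mm long (own y), 34 mm tall, wider vee. Origin: centre of underside. Not wanted for this job. In the row with the pair.
- stand: Dial gauge on stand, loose, 0.85 kg, 165 mm tall. Origin: centre of underside. Base 60 (x) by 50 by 45 mm tall, 14 mm column, on top a clamp block 28 (x) by 24 mm (y), 125..165 mm up: grip its flat y sides. Rigid arm towards own -x carries a 42 mm upright dial, centre 125 mm up; plunger tip at x -84, y 0, 64 mm up. Starts on the bench beside the timber rest, arm roughly towards the robot.
- plate: Dark granite plate, fixed: 200 mm deep (own x), 300 mm wide (own y), 50 mm thick. Origin: centre of underside, on the bench, so the top face is 50 mm up. Own x points away from the robot (front edge at x -100), own y to the left seen from the robot. Left or right on the bench, turned up to 15 degrees.
- rest: Timber rest holding the rotor at the start, fixed: plank 60 (own x) by 180 (own y) by 12 mm with two notched uprights, 50 mm wide, 16 thick, up to 46 mm high, at y -68 and +68 under the journals; open between them. Origin: centre of underside. On the other side of the bench from the plate.
- oil_can: Red oil can with a thin brass spout, bystander, loose: 60 mm diameter, body 104 mm tall, 160 mm with spout. Origin: centre of underside. Stands beyond the work.
- wrench: Open-ended steel spanner lying flat on the bench beyond the row of vee blocks, bystander, loose.
There are look-alikes about, which are no part of the job. What is shaped like the vee_a but red is not meant.

How it is judged:
By the outcome, as a careful person would: the job done as asked, in the order asked, and still so for the second after the job is handed in, with the robot touching nothing.
It also fails if it takes over 131 s, if anything falls off the work surface, if the arm or the gripper's body presses on something with over 40 N, if the wrist force passes 120 N, or if a joint passes its speed limit or range.

## Robot

A 6-joint arm with a two-finger parallel gripper is mounted at the origin on the work surface. World frame = base frame: x ahead of the robot, y to its left, z up, the work surface at z = 0. Lengths are in m, angles in rad, forces in N, time in s.
With the tool pointing down it reaches from about 0.375 to 0.9 m from the base axis. Payload 3.1 kg.
Tool frame: the origin (TCP) lies midway between the tips of the shut fingers; the grasp point (between the pads) lies 19 mm behind it; z points along the fingers, y is the line along which they close (so a half turn about z gives the same grasp; the last joint's range is limited). The gripper opens to 87 mm and grips with 3 to 60 N. Pads are 19 mm wide; open, the fingers measure 117 mm over their backs; the gripper's body (75 mm by 190 mm) begins 51 mm behind the grasp point.
Start: joints at [-0.178, 0.527, 1.433, -0, 1.181, -0.178], TCP at [0.625, 0, 0.223] pointing down, gripper open.
Joint ranges: [-3.08, 3.08], [-0.75, 2.2], [0.22, 2.44], [-1.43, 4.57], [0, 2.65], [-2.85, 2.85]. Speed limits (rad/s): [2.79, 2.79, 3.14, 3.14, 3.14, 3.14].

## Interface

Orientations are given as a 3x3 rotation matrix whose columns are the frame's x, y, z axes.
In Python, from plant import r gives the robot as it stands.
- The arm moves only by the shell command python3 -m pendant 'ROWS' [FORCE]. ROWS is JSON, a list of rows, each an object with "travel": the shift along the tool's x, y, z in cm, a list of three; "roll": the turn about the tool's z in degrees; "claw": the closure, from 0 (fully open) to 1 (shut). A call has 1 to 20 rows; each row is the pose to reach, as a shift and turn from the pose commanded when the call began, along the tool's axes at that moment; what a row does not reach only later rows make up. A row lasts 1/12 s, in which the tool goes at most 41.7 mm and 7.16 degrees, less where a joint would pass 70% of its speed; a pose out of reach is approached as far as the arm can. A call with a gripper value outside its range is refused whole. The fingers move at their own pace and stop on an object; FORCE is the grip in N (left out, the last holds). Time passes only in rows, so rows that repeat a pose let the fingers close. It gives the time, the measured TCP pose, the force, the opening and the grip force at its end, in the units of the state.
- r.observe(): the state, without advancing time (a new reading comes with each control period).
- r.get_image(name): name is "scene" or "side" or "wrist"; returns a dict with "pixels" (400x640x3 uint8, red, green, blue), "depth" (400x640 float32, m along the optical axis (not along the pixel's ray), 0 where there is no reading), "intrinsics" (3x3 intrinsics, pixels), "rvec" (rotation vector, rad) and "tvec" (3), from world to camera coordinates, as OpenCV has them; the wrist camera has in their place "mount" (4x4, takes a point from camera to tool coordinates, whose origin is the TCP and whose axes are the flange's). Camera axes: x right, y down, z forward; pixel columns grow to the right and rows downward; lengths in m; the calibration is good to about 2 mm. The wrist camera is an equidistant fisheye: a pixel r from the principal point sees the ray r / f radians off the axis. A picture is of the moment at which its call begins: read the wrist's pose just before it.
- r.hand_in(): hands the job in; it is judged then, once.
Trained networks look in the newest picture that a camera, given by its name, has taken for a name from the list of things; names that differ only in an ending like _2 or _b are one class to them, and where a whole thing is asked for, a point or a joint stands for the part that bears it (a point fixed in the world has none). Each returns a list of dicts, best first, with "confidence" (0 to 1); they miss things now and then, are a little off and sometimes report something else, mostly with a low value. They report only what shows in the picture. A call takes as long as a camera call. They do not tell look-alikes from the thing itself.
- r.find_in(label, camera): "bbox" ([left, top, width, height] in pixels, round what is visible of it).
- r.masks_of(label, camera): "pixels" (400x640 bool, what is visible of it) and "bbox" ([left, top, width, height] in pixels, round what is visible of it).
- r.landmark_of(label, camera): "at" ([row, column] in pixels: a listed point, or the origin of a listed thing).
The state is a dict: "clock": time; "qpos": joint angles; "joint_velocities": joint speeds; "tau": joint torques, N m; "position": TCP position; "tool_rot": TCP orientation; "contact_force": force on the tool from outside, world axes, zero at the start; "torque": the same for the moment, N m; "finger_gap": finger opening in m; "grip_force": force on a finger pad.
Only numpy, scipy, OpenCV 4.12 (cv2) and the standard library are available. Lean on these libraries where they do the work, as an engineer would, in place of code of your own. Each camera call takes 0.05 s, during which the arm holds its last target. There are 200 camera calls.

## Working session

There is one attempt and no reset: what is moved stays moved. The work goes in short steps, Python scripts to look and compute and a shell command to move; the robot and the scene stay as the last step left them, time stands still between calls to the robot, and variables do not carry over. Pictures are saved under pics/ and viewed, at most 14 in all, crops included, and the job is handed in when it is done.

```bash
mkdir -p pics; ls; cat > h.py <<'E'
import numpy as np, cv2
from plant import r
def cap(cam):
    s=r.observe(); d=r.get_image(cam); d['s']=s; return d
def world(d,rows,cols,z=None):
    """pixels -> world via depth (static cams)"""
    K=d['intrinsics'];R,_=cv2.Rodrigues(np.array(d['rvec'],float));t=np.array(d['tvec']).reshape(3)
    Z=d['depth'][rows,cols]
    P=np.stack([(cols-K[0,2])/K[0,0]*Z,(rows-K[1,2])/K[1,1]*Z,Z],-1)
    return (P-t)@R
def wworld(d,rows,cols):
    K=d['intrinsics'];s=d['s'];M=np.array(d['mount'])
    u=(np.asarray(cols)-K[0,2])/K[0,0];v=(np.asarray(rows)-K[1,2])/K[1,1];th=np.hypot(u,v)+1e-9
    Z=d['depth'][rows,cols]; k=np.tan(th)/th
    P=np.stack([u*k*Z,v*k*Z,Z],-1)
    P=P@M[:3,:3].T+M[:3,3]
    return P@np.array(s['tool_rot']).T+np.array(s['position'])
def save(d,n,crop=None,sc=1):
    im=d['pixels'][:,:,::-1]
    if crop: x,y,w,h=crop; im=im[y:y+h,x:x+w]
    cv2.imwrite('pics/'+n,cv2.resize(im,None,fx=sc,fy=sc,interpolation=cv2.INTER_CUBIC))
E
python3 - <<'E'
from h import *
for c in ['scene','side']:
    d=cap(c);save(d,c+'0.png')
    for l in ['rotor','vee_a','vee_odd','stand','plate','rest','oil_can','wrench']:
        for o in r.masks_of(l,c)[:5]:
            m=o['pixels'];rr,cc=np.nonzero(m&(d['depth']>0));w=world(d,rr,cc)
            print(c,l,round(o['confidence'],2),o['bbox'],'med',np.median(w,0).round(3),'lo',np.percentile(w,2,axis=0).round(3),'hi',np.percentile(w,98,axis=0).round(3),'rgb',d['pixels'][rr,cc].mean(0).round())
print(r.observe()['tool_rot'])
E
```

```text
pics
scene rotor 0.57 [159.5, 129.4, 87.4, 44.4] med [ 0.572 -0.289  0.049] lo [ 0.445 -0.325  0.031] hi [ 0.696 -0.269  0.065] rgb [105. 104. 104.]
scene vee_a 0.84 [227.6, 185.9, 25.1, 27.8] med [ 0.679 -0.095  0.024] lo [ 0.655 -0.119  0.001] hi [ 0.685 -0.073  0.04 ] rgb [122.  51.  50.]
scene vee_a 0.61 [257.4, 203.6, 18.3, 24.7] med [0.688 0.005 0.024] lo [ 0.667 -0.015  0.001] hi [0.712 0.011 0.04 ] rgb [84. 84. 87.]
scene vee_a 0.6 [308.5, 155.1, 16.9, 23.2] med [ 0.458 -0.009  0.025] lo [ 0.431 -0.03   0.004] hi [0.474 0.001 0.04 ] rgb [76. 77. 80.]
scene vee_odd 0.68 [196.6, 222.5, 68.7, 41.1] med [ 0.786 -0.015  0.006] lo [ 0.77  -0.112 -0.001] hi [0.804 0.06  0.009] rgb [135. 134. 136.]
scene vee_odd 0.64 [156.9, 130.0, 88.8, 44.2] med [ 0.573 -0.29   0.049] lo [ 0.441 -0.326  0.032] hi [ 0.697 -0.269  0.065] rgb [105. 104. 104.]
scene stand 0.7 [208.9, 118.7, 49.2, 70.2] med [ 0.601 -0.173  0.046] lo [ 0.34  -0.394 -0.001] hi [ 0.633 -0.143  0.164] rgb [76. 73. 73.]
scene plate 0.71 [332.2, 174.7, 156.6, 96.5] med [0.59  0.304 0.049] lo [0.445 0.149 0.005] hi [0.67  0.44
[... 1144 characters left out ...]
.]
side plate 0.92 [286.7, 218.1, 103.3, 128.7] med [0.54  0.326 0.051] lo [0.432 0.148 0.016] hi [0.649 0.448 0.054] rgb [57. 58. 63.]
side oil_can 0.57 [247.1, 198.3, 24.8, 42.5] med [0.74  0.168 0.065] lo [0.717 0.133 0.002] hi [0.772 0.179 0.106] rgb [108.  47.  44.]
side wrench 0.71 [247.3, 168.3, 25.6, 35.9] med [ 0.782 -0.038  0.008] lo [ 0.77  -0.113  0.001] hi [0.798 0.045 0.012] rgb [148. 146. 149.]
side wrench 0.66 [287.5, 218.3, 100.8, 127.7] med [0.54  0.327 0.051] lo [0.432 0.149 0.015] hi [0.647 0.447 0.054] rgb [57. 58. 63.]
[[-7.00861033e-06  1.00000000e+00  1.57035444e-05]
 [ 1.00000000e+00  7.00815666e-06  2.88897687e-05]
 [ 2.88896586e-05  1.57037468e-05 -9.99999999e-01]]
```

View pics/scene0.png

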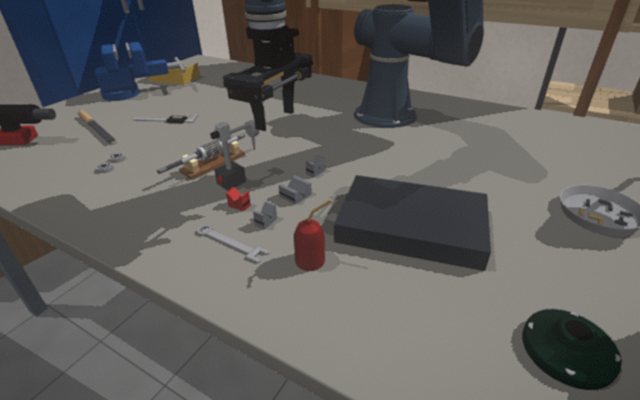

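```bash
python3 - <<'E'
from h import *
d=cap('wrist');save(d,'wrist0.png')
d=cap('scene');save(d,'crop0.png',(150,110,200,150),4)
E
```

```text
(no output)
```

View pics/wrist0.png

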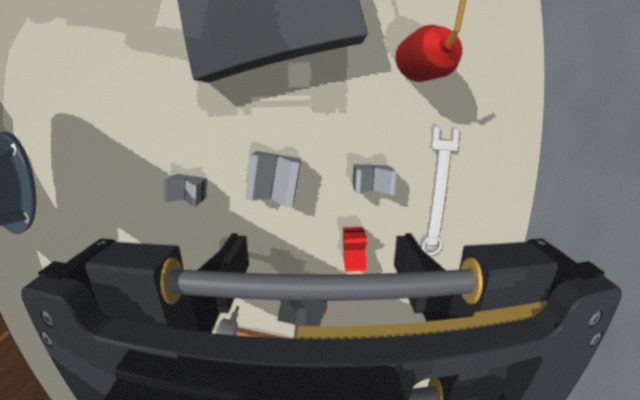

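View pics/crop0.png

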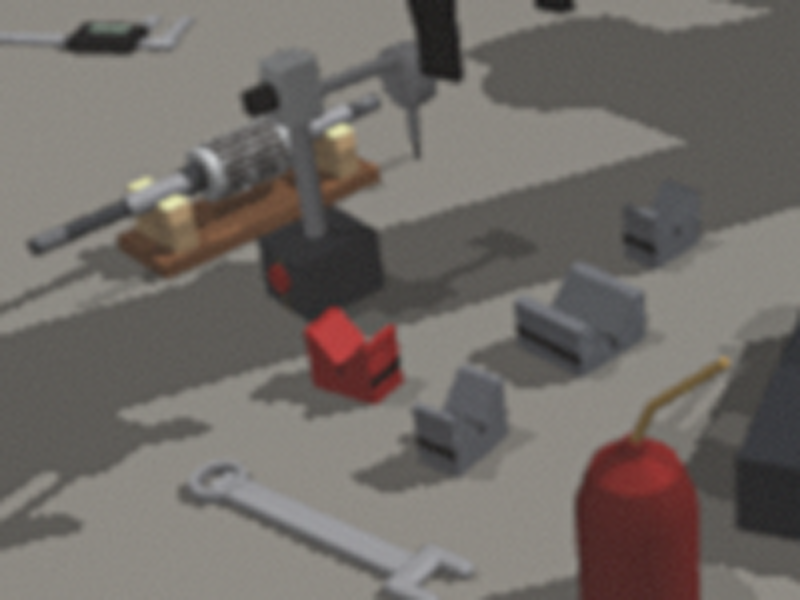

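The scene shows these possible vee blocks:
- **Small iron pair:** pixels (315,166) and (265,213).
- **Odd block, broader and lower:** (295,188).
- **Red look-alike:** (238,198).

I choose the two small iron ones, and the close crop confirms it. The rotor is in the rest at (205,152), with the gauge beside it. Next I measure the poses.

```bash
cat >> h.py <<'E'
def cloud(cams=('scene','side','wrist')):
    C=[];
    for c in cams:
        d=cap(c);rr,cc=np.nonzero(d['depth']>0)
        if c=='wrist':
            K=d['intrinsics'];th=np.hypot((cc-K[0,2])/K[0,0],(rr-K[1,2])/K[1,1]);k=th<1.2;rr,cc=rr[k],cc[k];w=wworld(d,rr,cc)
        else: w=world(d,rr,cc)
        C.append(np.c_[w,d['pixels'][rr,cc],np.full(len(w),len(C))])
    return np.vstack(C)
def box(C,x0,x1,y0,y1,z0,z1): 
    return C[(C[:,0]>x0)&(C[:,0]<x1)&(C[:,1]>y0)&(C[:,1]<y1)&(C[:,2]>z0)&(C[:,2]<z1)]
def rect(P):
    (c,s,a)=cv2.minAreaRect((P[:,:2]*1000).astype(np.float32)); return np.round(c,1),np.round(s,1),round(a,1)
E
python3 - <<'E'
from h import *
C=cloud();np.save('C0.npy',C)
for n,b in dict(near=(.41,.5,-.05,.03,.006,.06),far=(.645,.73,-.035,.03,.006,.06),odd=(.51,.64,-.06,.05,.006,.06),plate=(.4,.72,.12,.47,.045,.056),
   core=(.4,.72,-.35,-.22,.05,.075),clampblk=(.5,.7,-.25,-.1,.15,.17),base=(.5,.7,-.23,-.1,.03,.05),dial=(.45,.57,-.25,-.1,.1,.15),plung=(.45,.57,-.22,-.1,.06,.1)).items():
    for k in range(3):
        P=box(C,*b);P=P[P[:,6]==k]
        if len(P)>8: print(n,k,len(P),*rect(P),'zmed',np.median(P[:,2]).round(4),'z95',np.percentile(P[:,2],95).round(4),'med',np.median(P[:,:2],0).round(4))
E
```

```text
near 0 281 [449.5 -17.3] [33.6 50.4] 82.0 zmed 0.0267 z95 0.0396 med [ 0.4552 -0.0098]
near 1 230 [448.9 -14. ] [33.  46.2] 78.4 zmed 0.0285 z95 0.042 med [ 0.4502 -0.0058]
near 2 1058 [447.3 -14.7] [29.1 47.6] 81.6 zmed 0.0301 z95 0.0402 med [ 0.4467 -0.0126]
far 0 408 [689.1  -3.4] [49.  30.8] 0.7 zmed 0.027 z95 0.0395 med [0.6886 0.0028]
far 1 233 [688.5  -2.5] [32.4 46.5] 87.8 zmed 0.0286 z95 0.0412 med [0.6887 0.0075]
far 2 1129 [686.6  -2.7] [29.6 47.4] 88.7 zmed 0.0315 z95 0.0402 med [ 6.877e-01 -5.000e-04]
odd 0 554 [568.1  -4. ] [59.5 61. ] 79.2 zmed 0.0235 z95 0.0339 med [0.5668 0.0024]
odd 1 411 [557.3 -16. ] [88.  72.3] 79.6 zmed 0.0263 z95 0.0364 med [0.5689 0.0073]
odd 2 2365 [565.5  -2.7] [56.5 59.4] 79.5 zmed 0.0278 z95 0.0346 med [ 5.643e-01 -4.000e-04]
plate 0 8253 [545.4 286.7] [203.8 300. ] 12.9 zmed 0.0496 z95 0.051 med [0.5602 0.2994]
plate 1 9764 [568.  278.5] [242.2 328.7] 12.9 zmed 0.051 z95 0.0532 med [0.5421 0.3145]
plate 2 10315 [588.  177.1] [259.1 103.3] 3.0 zmed 0.0496 z95 0.051 med [0.5542 0.1734]
core 0 311 [ 567.7 -298.6] [ 38.7 272.8] 71.6 zmed 0.05
[... 406 characters left out ...]
e 1 299 [ 619.3 -145.6] [142.6  69.9] 56.1 zmed 0.0447 z95 0.0484 med [ 0.6076 -0.1634]
base 2 1244 [ 621. -149.] [144.   65.2] 55.8 zmed 0.0446 z95 0.0461 med [ 0.6104 -0.1732]
dial 0 220 [ 539.  -158.1] [56.5 41.9] 9.1 zmed 0.1338 z95 0.1446 med [ 0.5275 -0.1605]
dial 1 166 [ 536.1 -156.4] [64.  36.8] 2.2 zmed 0.14 z95 0.147 med [ 0.5225 -0.1562]
dial 2 290 [ 517.3 -152.8] [27.8 19.6] 76.7 zmed 0.1285 z95 0.1369 med [ 0.521  -0.1422]
plung 0 31 [ 518.8 -160.2] [8.1 7.7] 46.0 zmed 0.0857 z95 0.0976 med [ 0.5194 -0.1598]
plung 1 19 [ 517.9 -158.8] [6.7 7.4] 77.1 zmed 0.0887 z95 0.0969 med [ 0.5174 -0.1587]
plung 2 78 [ 517.  -157.9] [4.6 8.6] 63.4 zmed 0.0867 z95 0.0964 med [ 0.5166 -0.1575]
```

```bash
python3 -m pendant '[{"travel":[-0.5,-6,4],"roll":4.2,"claw":0},{"travel":[-1,-12,8],"roll":8.4,"claw":0},{"travel":[-1.5,-17.8,11],"roll":8.4,"claw":0},{"travel":[-1.5,-17.8,12],"roll":8.4,"claw":0},{"travel":[-1.5,-17.8,12],"roll":8.4,"claw":0},{"travel":[-1.5,-17.8,12],"roll":8.4,"claw":0}]' 25; python3 - <<'E'
from h import *
C=cloud(['wrist']);
P=box(C,.41,.5,-.05,.03,.006,.06);print(rect(P));P=box(C,.41,.5,-.05,.03,.033,.06);print(rect(P))
E
```

```text
clock: 1.65
position: [0.4363, -0.0128, 0.0997]
tool_rot: [[0.146, 0.989, -0.017], [0.989, -0.146, 0.004], [0.002, -0.017, -1.0]]
contact_force: [-1.5, 0.5, 0.1]
finger_gap: 0.0871
grip_force: 0.0
(array([447.2, -14.9]), array([29.5, 47. ]), 80.9)
(array([447.3, -14.9]), array([29.3, 46.6]), 80.7)
```

```bash
python3 -m pendant '[{"travel":[0,0,0],"roll":0,"claw":0},{"travel":[0,0,3],"roll":0,"claw":0},{"travel":[0,0,6],"roll":0,"claw":0},{"travel":[0,0,8.5],"roll":0,"claw":0},{"travel":[0,0,9.6],"roll":0,"claw":0},{"travel":[0,0,9.6],"roll":0,"claw":0},{"travel":[0,0,9.6],"roll":0,"claw":0},{"travel":[0,0,9.6],"roll":0,"claw":0}]'; python3 - <<'E'
from h import *
print(r.observe()['position'],r.observe()['tool_rot'])
E
python3 -m pendant '[{"travel":[0,0,0],"roll":0,"claw":0.6},{"travel":[0,0,0],"roll":0,"claw":0.6},{"travel":[0,0,0],"roll":0,"claw":0.6},{"travel":[0,0,0],"roll":0,"claw":0.6},{"travel":[0,0,0],"roll":0,"claw":0.6},{"travel":[0,0,0],"roll":0,"claw":0.6},{"travel":[0,0,0],"roll":0,"claw":0.6},{"travel":[0,0,0],"roll":0,"claw":0.6}]' 30
```

```text
clock: 2.37
position: [0.4493, -0.0154, 0.0074]
tool_rot: [[0.146, 0.989, 0.004], [0.989, -0.146, -0.001], [-0.001, 0.004, -1.0]]
contact_force: [0.1, 0.7, 0.2]
finger_gap: 0.0871
grip_force: 0.0
[ 0.44933435 -0.01544548  0.00742573] [[ 1.45802367e-01  9.89306434e-01  3.80127652e-03]
 [ 9.89313603e-01 -1.45799276e-01 -1.07950684e-03]
 [-5.13739697e-04  3.91804922e-03 -9.99992192e-01]]
clock: 3.03
position: [0.4475, -0.0151, 0.0066]
tool_rot: [[0.146, 0.989, 0.001], [0.989, -0.146, -0.0], [-0.0, 0.001, -1.0]]
contact_force: [0.8, 0.0, 0.6]
finger_gap: 0.0458
grip_force: 30.0
```

```bash
python3 -m pendant '[{"travel":[0,0,-4],"roll":0,"claw":0.6},{"travel":[0,0,-8],"roll":0,"claw":0.6},{"travel":[3,0,-11],"roll":-3,"claw":0.6},{"travel":[7,-0.2,-12],"roll":-6,"claw":0.6},{"travel":[11,-0.4,-12],"roll":-9,"claw":0.6},{"travel":[15,-0.6,-12],"roll":-12,"claw":0.6},{"travel":[19,-0.8,-12],"roll":-15,"claw":0.6},{"travel":[23,-1,-12],"roll":-18,"claw":0.6},{"travel":[27,-1.2,-12],"roll":-21.3,"claw":0.6},{"travel":[31,-1.4,-12],"roll":-21.3,"claw":0.6},{"travel":[34,-1.4,-12],"roll":-21.3,"claw":0.6},{"travel":[36,-1.4,-12],"roll":-21.3,"claw":0.6},{"travel":[36,-1.4,-12],"roll":-21.3,"claw":0.6},{"travel":[36,-1.4,-12],"roll":-21.3,"claw":0.6},{"travel":[36,-1.4,-12],"roll":-21.3,"claw":0.6},{"travel":[36,-1.4,-12],"roll":-21.3,"claw":0.6}]'; python3 - <<'E'
from h import *
C=cloud();np.save('C1.npy',C)
print(r.observe()['position'],r.observe()['tool_rot'])
for k in range(3):
    P=box(C,.38,.74,.10,.48,.046,.055);P=P[P[:,6]==k]
    print(k,len(P),rect(P),np.median(P[:,2]))
P=box(C,.38,.74,.10,.48,.046,.055);
a=np.radians(12.9);ex=np.array([np.cos(a),np.sin(a)]);ey=np.array([-ex[1],ex[0]])
for k in (0,2):
    Q=P[P[:,6]==k][:,:2]-[.5454,.2867];u=Q@ex;v=Q@ey
    # edges by bins
    for nm,s,t in (('front',u,v),('back',-u,v),('left',-v,u),('right',v,u)):
        lim=.13 if nm in('front','back') else .08
        b=np.arange(-lim,lim,.01);pts=[]
        for x in b:
            m=(t>x)&(t<x+.01)
            if m.sum()>5:pts.append((x+.005,s[m].min()))
        pts=np.array(pts)
        if len(pts)>5:
            pts=pts[np.abs(pts[:,1]-np.median(pts[:,1]))<.006]; f=np.polyfit(*pts.T,1);print(k,nm,len(pts),'off mm',(np.polyval(f,0)*1000).round(1),'tilt deg',np.degrees(f[0]).round(2))
E
```

```text
clock: 4.37
position: [0.4848, 0.3417, 0.1259]
tool_rot: [[-0.222, 0.975, -0.002], [0.975, 0.222, -0.001], [-0.001, -0.003, -1.0]]
contact_force: [0.4, -0.3, -3.0]
finger_gap: 0.0456
grip_force: 30.0
[0.48561034 0.34200511 0.12644896] [[-2.21719519e-01  9.75110131e-01 -8.28472131e-04]
 [ 9.75110442e-01  2.21719181e-01 -4.80494691e-04]
 [-2.84847079e-04 -9.14386877e-04 -9.99999541e-01]]
0 8195 (array([576.1, 293. ]), array([264.5, 302.5]), 13.4) 0.049639336185031545
1 7169 (array([563.9, 277.1]), array([231.4, 370.1]), 25.2) 0.05092337305816605
2 33083 (array([572.8, 290.6]), array([258.9, 308.4]), 13.0) 0.049687187088757356
0 front 26 off mm -99.1 tilt deg 0.05
0 back 26 off mm -101.0 tilt deg -0.11
0 left 16 off mm -148.9 tilt deg -0.17
0 right 16 off mm -149.3 tilt deg -0.11
2 front 12 off mm -101.6 tilt deg -0.19
2 back 10 off mm -98.0 tilt deg 0.07
2 left 16 off mm -151.3 tilt deg 0.08
2 right 10 off mm -53.7 tilt deg 0.04
```

```bash
python3 -m pendant '[{"travel":[0,0,3],"roll":0,"claw":0.6},{"travel":[0,0,5.5],"roll":0,"claw":0.6},{"travel":[0,0,6.5],"roll":0,"claw":0.6},{"travel":[0,0,6.8],"roll":0,"claw":0.6},{"travel":[0,0,6.9],"roll":0,"claw":0.6},{"travel":[0,0,7],"roll":0,"claw":0.6},{"travel":[0,0,7.05],"roll":0,"claw":0.6},{"travel":[0,0,7.05],"roll":0,"claw":0.6},{"travel":[0,0,7.05],"roll":0,"claw":0.6}]'
```

```text
clock: 5.27
position: [0.4864, 0.3436, 0.0569]
tool_rot: [[-0.223, 0.975, 0.002], [0.975, 0.223, 0.001], [0.0, 0.002, -1.0]]
contact_force: [-0.3, 0.6, -3.0]
finger_gap: 0.046
grip_force: 30.0
```

```bash
python3 -m pendant '[{"travel":[0,0,0.05],"roll":0,"claw":0.6},{"travel":[0,0,0.05],"roll":0,"claw":0.3},{"travel":[0,0,0.05],"roll":0,"claw":0},{"travel":[0,0,0.05],"roll":0,"claw":0},{"travel":[0,0,0],"roll":0,"claw":0},{"travel":[0,0,-3],"roll":0,"claw":0},{"travel":[0,0,-7],"roll":0,"claw":0},{"travel":[0,0,-11],"roll":0,"claw":0}]'; python3 - <<'E'
from h import *
C=np.load('C0.npy');P=box(C,.6,.85,.05,.25,.105,.18);P=P[P[:,6]<1]
print(P[:,:3].min(0),P[:,:3].max(0)); 
for z in (.11,.12,.13,.14,.15): Q=P[abs(P[:,2]-z)<.005]; print(z,len(Q),np.median(Q[:,:3],0) if len(Q) else '')
C=cloud(['wrist']);P=box(C,.42,.55,.28,.4,.058,.1);print(rect(P),P[:,2].max());P=box(C,.42,.55,.28,.4,.08,.1);print(rect(P))
E
```

```text
clock: 5.93
position: [0.4847, 0.3427, 0.166]
tool_rot: [[-0.223, 0.975, -0.003], [0.975, 0.223, -0.002], [-0.001, -0.004, -1.0]]
contact_force: [1.3, 1.2, 0.0]
finger_gap: 0.0828
grip_force: 0.0
[0.73840055 0.15018539 0.10577851] [0.74890925 0.19541898 0.16076376]
0.11 11 [0.74767121 0.15214664 0.11064739]
0.12 14 [0.74750192 0.15656396 0.12040138]
0.13 18 [0.74606497 0.16250095 0.13034618]
0.14 19 [0.74508779 0.17300646 0.14067346]
0.15 23 [0.74338709 0.18325137 0.14959713]
(array([485.3, 343.7]), array([46.9, 29.3]), 12.6) 0.09162443552266489
(array([485.2, 343.8]), array([45.9, 28.8]), 12.9)
```

```bash
python3 -m pendant '[{"travel":[-3.8,1.2,0],"roll":2,"claw":0},{"travel":[-7.6,2.4,0],"roll":4,"claw":0},{"travel":[-11.4,3.6,0],"roll":6,"claw":0},{"travel":[-15.2,4.8,0],"roll":8,"claw":0},{"travel":[-19,6,0],"roll":10,"claw":0},{"travel":[-22.8,7.2,0],"roll":12,"claw":0},{"travel":[-26.6,8.4,0],"roll":14.2,"claw":0},{"travel":[-30.4,9.6,0],"roll":14.2,"claw":0},{"travel":[-34.2,10.8,2],"roll":14.2,"claw":0},{"travel":[-37,11.6,4],"roll":14.2,"claw":0},{"travel":[-38.2,11.8,6],"roll":14.2,"claw":0},{"travel":[-38.2,11.8,6.5],"roll":14.2,"claw":0},{"travel":[-38.2,11.8,6.5],"roll":14.2,"claw":0},{"travel":[-38.2,11.8,6.5],"roll":14.2,"claw":0},{"travel":[-38.2,11.8,6.5],"roll":14.2,"claw":0}]' ; python3 - <<'E'
from h import *
C=cloud(['wrist']);print(r.observe()['position'])
P=box(C,.645,.73,-.05,.03,.006,.06);print(rect(P));P=box(C,.645,.73,-.05,.03,.033,.06);print(rect(P))
E
```

```text
clock: 7.23
position: [0.6862, -0.0012, 0.1024]
tool_rot: [[0.021, 1.0, 0.001], [1.0, -0.021, 0.0], [0.0, 0.001, -1.0]]
contact_force: [-0.6, 0.4, -0.0]
finger_gap: 0.0871
grip_force: 0.0
[ 0.68637125 -0.00113564  0.10270611]
(array([686.6,  -2.4]), array([29.6, 46.8]), 88.1)
(array([686.5,  -2.4]), array([29.2, 46.4]), 89.0)
```

```bash
python3 -m pendant '[{"travel":[-0.1,0,3],"roll":0,"claw":0},{"travel":[-0.1,0,6],"roll":0,"claw":0},{"travel":[-0.1,0,8.5],"roll":0,"claw":0},{"travel":[-0.1,0,9.6],"roll":0,"claw":0},{"travel":[-0.1,0,9.6],"roll":0,"claw":0},{"travel":[-0.1,0,9.6],"roll":0,"claw":0.3},{"travel":[-0.1,0,9.6],"roll":0,"claw":0.6},{"travel":[-0.1,0,9.6],"roll":0,"claw":0.6},{"travel":[-0.1,0,9.6],"roll":0,"claw":0.6},{"travel":[-0.1,0,9.6],"roll":0,"claw":0.6},{"travel":[-0.1,0,9.6],"roll":0,"claw":0.6},{"travel":[-0.1,0,9.6],"roll":0,"claw":0.6}]' 30
```

```text
clock: 8.28
position: [0.6864, -0.0039, 0.0055]
tool_rot: [[0.023, 1.0, 0.001], [1.0, -0.023, -0.0], [-0.0, 0.001, -1.0]]
contact_force: [2.0, -0.4, 1.1]
finger_gap: 0.0481
grip_force: 0.9
```

```bash
python3 -m pendant '[{"travel":[0,0,0],"roll":0,"claw":0.6},{"travel":[0,0,0],"roll":0,"claw":0.6},{"travel":[0,0,0],"roll":0,"claw":0.6},{"travel":[0,0,0],"roll":0,"claw":0.6},{"travel":[0,0,-3],"roll":0,"claw":0.6},{"travel":[0,0,-7],"roll":0,"claw":0.6},{"travel":[2,-2,-10],"roll":-2,"claw":0.6},{"travel":[4.5,-4.5,-12],"roll":-4,"claw":0.6},{"travel":[7,-7,-12],"roll":-6,"claw":0.6},{"travel":[9.5,-9.5,-12],"roll":-8,"claw":0.6},{"travel":[12,-12,-12],"roll":-10,"claw":0.6},{"travel":[15,-14,-12],"roll":-12,"claw":0.6},{"travel":[18,-16,-12],"roll":-14.2,"claw":0.6},{"travel":[20,-17,-12],"roll":-14.2,"claw":0.6},{"travel":[20.9,-17.5,-12],"roll":-14.2,"claw":0.6},{"travel":[20.9,-17.5,-12],"roll":-14.2,"claw":0.6},{"travel":[20.9,-17.5,-12],"roll":-14.2,"claw":0.6},{"travel":[20.9,-17.5,-12],"roll":-14.2,"claw":0.6},{"travel":[20.9,-17.5,-12],"roll":-14.2,"claw":0.6}]'
python3 - <<'E'
from h import *
for i in range(2):
  d=cap('scene')
s=r.observe();print(s['position'],s['tool_rot'],s['finger_gap'])
C=cloud(['side','scene']);
for k in (0,1):
  P=box(C,.47,.56,.17,.26,.10,.16);P=P[P[:,6]==k];print(len(P),P[:,2].min() if len(P) else'')
E
```

```text
clock: 9.87
position: [0.5168, 0.2078, 0.1249]
tool_rot: [[-0.221, 0.975, 0.0], [0.975, 0.221, -0.0], [-0.0, 0.0, -1.0]]
contact_force: [0.5, -0.4, -3.7]
finger_gap: 0.046
grip_force: 30.0
[0.51661813 0.20791526 0.12493336] [[-2.21381226e-01  9.75187327e-01  1.73650261e-04]
 [ 9.75187314e-01  2.21381259e-01 -2.03408148e-04]
 [-2.36803962e-04  1.24310786e-04 -9.99999964e-01]] 0.04569366184728022
433 0.11942469118949085
227 0.11886783672233832
```

```bash
python3 -m pendant '[{"travel":[0.16,0,3],"roll":0,"claw":0.6},{"travel":[0.16,0,5.5],"roll":0,"claw":0.6},{"travel":[0.16,0,6.5],"roll":0,"claw":0.6},{"travel":[0.16,0,6.8],"roll":0,"claw":0.6},{"travel":[0.16,0,6.9],"roll":0,"claw":0.6},{"travel":[0.16,0,6.97],"roll":0,"claw":0.6},{"travel":[0.16,0,7],"roll":0,"claw":0.6},{"travel":[0.16,0,7],"roll":0,"claw":0.6},{"travel":[0.16,0,7],"roll":0,"claw":0.3},{"travel":[0.16,0,7],"roll":0,"claw":0},{"travel":[0.16,0,7],"roll":0,"claw":0},{"travel":[0.16,0,6.8],"roll":0,"claw":0},{"travel":[0.16,0,4],"roll":0,"claw":0},{"travel":[0.16,0,0],"roll":0,"claw":0},{"travel":[0.16,0,-4],"roll":0,"claw":0},{"travel":[0.16,0,-7],"roll":0,"claw":0},{"travel":[0.16,0,-7],"roll":0,"claw":0},{"travel":[0.16,0,-7],"roll":0,"claw":0}]'
python3 - <<'E'
from h import *
C=cloud(['wrist','scene']);
for k in (0,1):
  Q=C[C[:,6]==k]
  for b in ((.42,.55,.28,.4),(.45,.58,.15,.26)):
    P=box(Q,*b,.08,.1);print(k,len(P),rect(P))
P=box(C,.38,.74,.10,.48,.046,.054);P=P[P[:,6]==0]
a=np.radians(12.9);ex=np.array([np.cos(a),np.sin(a)]);ey=np.array([-ex[1],ex[0]])
Q=P[:,:2]-[.545,.287];u=Q@ex;v=Q@ey
for nm,s,t in (('front',u,v),('back',-u,v),('left',-v,u),('right',v,u)):
    pts=[]
    for x in np.arange(-.13,.13,.01):
        m=(t>x)&(t<x+.01)
        if m.sum()>5:pts.append((x,s[m].min()))
    pts=np.array(pts);pts=pts[abs(pts[:,1]-np.median(pts[:,1]))<.006];f=np.polyfit(*pts.T,1);print(nm,len(pts),f*[57.3,1000])
# rotor & stand
P=box(C,.38,.75,-.36,-.22,.052,.075)
for k in(0,1):
  Q=P[P[:,6]==k]
  if len(Q)>5: print('rotor',k,len(Q),rect(Q))
E
```

```text
clock: 11.57
position: [0.5168, 0.211, 0.1976]
tool_rot: [[-0.223, 0.975, 0.006], [0.975, 0.223, 0.001], [-0.0, 0.006, -1.0]]
contact_force: [-0.1, 0.4, -0.3]
finger_gap: 0.0865
grip_force: 0.0
0 1079 (array([485.1, 343.7]), array([46.6, 28.7]), 13.4)
0 1035 (array([515.1, 212.2]), array([46.2, 29.2]), 13.1)
1 174 (array([488. , 342.4]), array([48.1, 27.7]), 13.1)
1 158 (array([517.3, 211.1]), array([48.6, 27.8]), 12.9)
front 26 [ 6.47504324e-02 -1.01454414e+02]
back 26 [ -0.12576778 -98.06803771]
left 17 [  -2.19656509 -129.75728136]
right 18 [ 1.49470138e-02 -1.48075224e+02]
rotor 1 223 (array([ 537.4, -285.7]), array([ 37.4, 200.2]), 70.3)
```

```bash
python3 -m pendant '[{"travel":[-3,0,-3],"roll":-5,"claw":0},{"travel":[-6.5,0.4,-5],"roll":-10,"claw":0},{"travel":[-10,0.6,-6],"roll":-15,"claw":0},{"travel":[-14,0.8,-6],"roll":-20,"claw":0},{"travel":[-18,1,-6],"roll":-26,"claw":0},{"travel":[-22,1.2,-6],"roll":-32,"claw":0},{"travel":[-26,1.4,-6],"roll":-38,"claw":0},{"travel":[-30,1.6,-6],"roll":-44,"claw":0},{"travel":[-34,1.8,-6],"roll":-50,"claw":0},{"travel":[-38,2,-6],"roll":-56,"claw":0},{"travel":[-42,2.2,-6],"roll":-62,"claw":0},{"travel":[-46,2.5,-6],"roll":-68,"claw":0},{"travel":[-49.5,2.8,-6],"roll":-74,"claw":0},{"travel":[-51.5,2.9,-6],"roll":-77.1,"claw":0},{"travel":[-51.5,2.9,-6],"roll":-77.1,"claw":0},{"travel":[-51.5,2.9,-6],"roll":-77.1,"claw":0},{"travel":[-51.5,2.9,-6],"roll":-77.1,"claw":0},{"travel":[-51.5,2.9,-6],"roll":-77.1,"claw":0}]'
python3 - <<'E'
from h import *
s=r.observe();print(s['position'],s['qpos'])
d=cap('wrist');save(d,'w1.png')
C=cloud();np.save('C2.npy',C)
for k in (0,1,2):
  P=box(C,.38,.75,-.36,-.235,.053,.075);Q=P[P[:,6]==k]
  if len(Q)>5: print('rotor',k,len(Q),rect(Q))
  P=box(C,.38,.75,-.25,-.1,.152,.175);Q=P[P[:,6]==k]
  if len(Q)>5: print('blk',k,len(Q),rect(Q))
E
```

```text
clock: 13.17
position: [0.658, -0.2829, 0.2538]
tool_rot: [[-1.0, -0.001, -0.002], [-0.001, 1.0, 0.002], [0.002, 0.002, -1.0]]
contact_force: [0.3, 0.2, -0.2]
finger_gap: 0.0875
grip_force: 0.0
[ 0.65802825 -0.28292952  0.25383212] [-5.61844169e-01  6.31701539e-01  1.13852202e+00  4.24474939e-04
  1.37449621e+00 -2.13358716e+00]
rotor 0 190 (array([ 548.4, -290.4]), array([ 31.6, 172.8]), 72.1)
blk 0 127 (array([ 607.5, -183.2]), array([25.1, 43.1]), 75.3)
rotor 1 107 (array([ 570., -295.]), array([ 38.1, 259.4]), 84.8)
blk 1 97 (array([ 605.7, -182.8]), array([27.2, 43.1]), 71.0)
rotor 2 2008 (array([ 544.2, -294.6]), array([ 37.6, 178.9]), 77.3)
blk 2 1100 (array([ 604.7, -183.3]), array([24.8, 44. ]), 76.5)
```

View pics/w1.png

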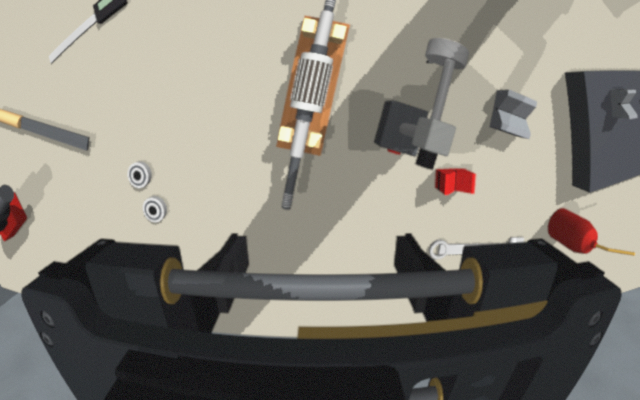

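```bash
python3 - <<'E'
from h import *
C=np.load('C2.npy');C2=C[C[:,6]==2]
P=box(C2,.4,.75,-.36,-.235,.0575,.075);print('core+rings',len(P),rect(P),P[:,2].max())
c=np.array(rect(P)[0])/1000
A=box(C2,.4,.75,-.37,-.22,.049,.075)
for a0 in (167.3,):
    a=np.radians(a0);e=np.array([np.cos(a),np.sin(a)]);n=np.array([-e[1],e[0]])
    t=(A[:,:2]-c)@e;w=(A[:,:2]-c)@n;pts=[]
    for x in np.arange(-.15,.12,.01):
        m=(t>x)&(t<x+.01)
        if m.sum()>5: pts.append((x+.005,(w[m].min()+w[m].max())/2,w[m].max()-w[m].min(),A[m,2].max()))
    pts=np.array(pts);print((pts*1000).round(1))
    ok=abs(pts[:,1])<.006;f=np.polyfit(pts[ok,0],pts[ok,1],1);print('axis deg',a0+np.degrees(f[0]),'off',f[1]*1000)
# stand in rotor-gripper frame
S=box(C,.5,.68,-.26,-.09,.03,.175);S=S[S[:,6]==2]
t=(S[:,:2]-c)@e;w=(S[:,:2]-c)@n
for z0,z1 in((.03,.05),(.08,.12),(.12,.15),(.15,.17)):
    for lim in (.0375,.015):
        m=(abs(t)<lim+.005)&(S[:,2]>z0)&(S[:,2]<z1);
        if m.sum(): print(z0,lim,'min |w|',abs(w[m]).min().round(4),S[m][np.abs(w[m]).argmin(),:3].round(3))
E
```

```text
core+rings 1448 (array([ 544. , -294.5]), array([33.3, 66.9]), 78.5) 0.06683552888950048
[[-1.45e+02 -1.50e+00  8.80e+00  5.28e+01]
 [-1.35e+02 -1.40e+00  9.00e+00  5.30e+01]
 [-1.25e+02 -1.50e+00  1.02e+01  5.19e+01]
 [-1.15e+02 -9.00e-01  8.20e+00  5.18e+01]
 [-1.05e+02 -8.00e-01  7.60e+00  5.19e+01]
 [-9.50e+01 -1.40e+00  1.05e+01  5.20e+01]
 [-8.50e+01 -8.00e-01  1.34e+01  5.45e+01]
 [-7.50e+01 -1.20e+00  1.41e+01  5.46e+01]
 [-6.50e+01 -8.00e-01  1.40e+01  5.43e+01]
 [-5.50e+01 -1.00e-01  1.43e+01  5.43e+01]
 [-4.50e+01 -6.00e-01  1.78e+01  5.67e+01]
 [-3.50e+01  2.00e-01  3.53e+01  6.45e+01]
 [-2.50e+01 -4.00e-01  3.89e+01  6.68e+01]
 [-1.50e+01  0.00e+00  3.94e+01  6.62e+01]
 [-5.00e+00 -1.00e-01  3.84e+01  6.64e+01]
 [ 5.00e+00 -3.00e-01  3.98e+01  6.62e+01]
 [ 1.50e+01  2.00e-01  3.96e+01  6.63e+01]
 [ 2.50e+01 -1.00e-01  3.86e+01  6.67e+01]
 [ 3.50e+01  6.00e-01  3.56e+01  6.45e+01]
 [ 4.50e+01  1.00e-01  1.69e+01  5.67e+01]
 [ 5.50e+01  3.00e-01  1.36e+01  5.51e+01]
 [ 6.50e+01  3.00e-01  1.42e+01  5.42e+01]
 [ 7.50e+01  9.00e-01  1.37e+01  5.37e+01]
 [ 8.50e+01  1.10e+00  1.37e+01  5.44e+01]
 [ 9.50e+01  1.00e+00  1.00e+01  5.20e+01]
 [ 1.05e+02 -3.00e-01  8.00e+00  5.21e+01]]
axis deg 167.81546407706054 off -0.10865243969988846
0.03 0.0375 min |w| 0.0966 [ 0.606 -0.209  0.044]
0.03 0.015 min |w| 0.0972 [ 0.578 -0.202  0.043]
0.08 0.0375 min |w| 0.1145 [ 0.596 -0.189  0.109]
0.12 0.0375 min |w| 0.1093 [ 0.601 -0.195  0.15 ]
0.12 0.015 min |w| 0.1096 [ 0.587 -0.192  0.134]
0.15 0.0375 min |w| 0.1094 [ 0.602 -0.195  0.151]
0.15 0.015 min |w| 0.1101 [ 0.587 -0.191  0.163]
```

```bash
python3 -m pendant '[{"travel":[4,-0.4,0],"roll":5,"claw":0.15},{"travel":[8,-0.8,2],"roll":9,"claw":0.15},{"travel":[11,-1.2,5],"roll":12.1,"claw":0.15},{"travel":[11.4,-1.2,9],"roll":12.1,"claw":0.15},{"travel":[11.4,-1.2,10],"roll":12.1,"claw":0.15},{"travel":[11.4,-1.2,10],"roll":12.1,"claw":0.15},{"travel":[11.4,-1.2,10],"roll":12.1,"claw":0.15},{"travel":[11.4,-1.2,10],"roll":12.1,"claw":0.15}]'
python3 - <<'E'
from h import *
s=r.observe();print(s['position'],s['tool_rot'])
E
```

```text
clock: 14.03
position: [0.5473, -0.2978, 0.1571]
tool_rot: [[-0.978, 0.208, 0.004], [0.208, 0.978, -0.003], [-0.005, -0.002, -1.0]]
contact_force: [0.8, -0.2, -1.0]
finger_gap: 0.074
grip_force: 0.0
[ 0.5472946  -0.29783005  0.15710172] [[-0.97801463  0.20849714  0.00404092]
 [ 0.20848579  0.97802062 -0.00305701]
 [-0.00458949 -0.00214733 -0.99998716]]
```

```bash
python3 -m pendant '[{"travel":[0,0,0],"roll":0,"claw":0.15},{"travel":[0,0,0],"roll":0,"claw":0.15},{"travel":[0,0,0],"roll":0,"claw":0.15}]'
```

```text
clock: 14.28
position: [0.5458, -0.2971, 0.1563]
tool_rot: [[-0.978, 0.209, 0.002], [0.209, 0.978, -0.002], [-0.002, -0.001, -1.0]]
contact_force: [0.4, 0.4, 0.4]
finger_gap: 0.0742
grip_force: 0.0
```

```bash
python3 -m pendant '[{"travel":[0.1,0.2,3],"roll":0,"claw":0.15},{"travel":[0.1,0.2,6],"roll":0,"claw":0.15},{"travel":[0.1,0.2,9],"roll":0,"claw":0.15},{"travel":[0.1,0.2,11.5],"roll":0,"claw":0.15},{"travel":[0.1,0.2,12.9],"roll":0,"claw":0.15},{"travel":[0.1,0.2,12.9],"roll":0,"claw":0.15},{"travel":[0.1,0.2,12.9],"roll":0,"claw":0.15},{"travel":[0.1,0.2,12.9],"roll":0,"claw":0.15}]'
python3 -m pendant '[{"travel":[0,0,0],"roll":0,"claw":0.3},{"travel":[0,0,0],"roll":0,"claw":0.5},{"travel":[0,0,0],"roll":0,"claw":0.7},{"travel":[0,0,0],"roll":0,"claw":0.7},{"travel":[0,0,0],"roll":0,"claw":0.7},{"travel":[0,0,0],"roll":0,"claw":0.7},{"travel":[0,0,0],"roll":0,"claw":0.7},{"travel":[0,0,0],"roll":0,"claw":0.7}]' 45
```

```text
clock: 14.95
position: [0.5452, -0.2954, 0.0273]
tool_rot: [[-0.978, 0.209, 0.002], [0.209, 0.978, -0.002], [-0.002, -0.001, -1.0]]
contact_force: [-0.6, -0.2, 1.3]
finger_gap: 0.0741
grip_force: 0.0
clock: 15.62
position: [0.5443, -0.294, 0.0262]
tool_rot: [[-0.978, 0.21, 0.0], [0.21, 0.978, 0.001], [0.0, 0.001, -1.0]]
contact_force: [0.8, 2.1, 1.9]
finger_gap: 0.0392
grip_force: 45.0
```

```bash
python3 -m pendant '[{"travel":[0,0,-1],"roll":0,"claw":0.7},{"travel":[0,0,-3],"roll":0,"claw":0.7},{"travel":[0,0,-6],"roll":0,"claw":0.7},{"travel":[0,0,-9],"roll":0,"claw":0.7},{"travel":[0,0,-12],"roll":0,"claw":0.7},{"travel":[0,0,-15],"roll":0,"claw":0.7},{"travel":[0,0,-18],"roll":0,"claw":0.7},{"travel":[0,0,-18],"roll":0,"claw":0.7},{"travel":[0,0,-18],"roll":0,"claw":0.7}]'
python3 -m pendant '[{"travel":[0.9,3,0],"roll":4,"claw":0.7},{"travel":[1.8,6,0],"roll":8,"claw":0.7},{"travel":[2.8,9.5,0],"roll":12,"claw":0.7},{"travel":[3.9,13,0],"roll":16,"claw":0.7},{"travel":[4.9,16.5,0],"roll":20,"claw":0.7},{"travel":[5.9,20,0],"roll":24,"claw":0.7},{"travel":[7,23.5,0],"roll":28,"claw":0.7},{"travel":[8,27,0],"roll":32,"claw":0.7},{"travel":[9,30.5,0],"roll":36,"claw":0.7},{"travel":[10.1,34,0],"roll":40,"claw":0.7},{"travel":[11.1,37.5,0],"roll":44,"claw":0.7},{"travel":[12.2,41,0],"roll":48,"claw":0.7},{"travel":[13.2,44.5,0],"roll":52,"claw":0.7},{"travel":[14.2,48,0],"roll":56,"claw":0.7},{"travel":[15.2,51,0],"roll":60,"claw":0.7},{"travel":[16,53.5,0],"roll":63,"claw":0.7},{"travel":[16.3,55,0],"roll":65,"claw":0.7},{"travel":[16.3,55,0],"roll":65,"claw":0.7},{"travel":[16.3,55,0],"roll":65,"claw":0.7},{"travel":[16.3,55,0],"roll":65,"claw":0.7}]'
python3 -m pendant '[{"travel":[0,0,0],"roll":0,"claw":0.7},{"travel":[0,0,2],"roll":0,"claw":0.7},{"travel":[0,0,4],"roll":0,"claw":0.7},{"travel":[0,0,5],"roll":0,"claw":0.7},{"travel":[0,0,5],"roll":0,"claw":0.7},{"travel":[0,0,5],"roll":0,"claw":0.7},{"travel":[0,0,5],"roll":0,"claw":0.7},{"travel":[0,0,5],"roll":0,"claw":0.7}]'
python3 - <<'E'
from h import *
d=cap('wrist');save(d,'w2.png');s=r.observe();print(s['position'],s['tool_rot'])
C=cloud(['wrist','scene','side']);np.save('C3.npy',C)
e=np.array([-.2233,.9748]);n=np.array([.9748,.2233]);c=s['position'][:2]
for k in range(3):
    A=C[C[:,6]==k];A=A[(A[:,2]>.135)&(A[:,2]<.2)]
    t=(A[:,:2]-c)@e;w=(A[:,:2]-c)@n
    print(k)
    for x in list(np.arange(-.16,.12,.02)):
        m=(t>x)&(t<x+.02)&(abs(w)<.03)
        if m.sum()>5: print((x+.01).round(3),m.sum(),(1000*np.array([w[m].min(),w[m].max(),A[m,2].min(),A[m,2].max()])).round(1))
    m=(abs(w)<.03)&(A[:,2]>.143)&(A[:,2]<.16);print('ends',t[m].min() if m.any() else'',t[m].max() if m.any() else'')
E
```

```text
clock: 16.37
position: [0.544, -0.2951, 0.2064]
tool_rot: [[-0.978, 0.21, 0.001], [0.21, 0.978, -0.002], [-0.002, -0.001, -1.0]]
contact_force: [-0.3, -0.2, -9.5]
finger_gap: 0.0394
grip_force: 45.0
clock: 18.03
position: [0.4982, 0.2761, 0.2034]
tool_rot: [[-0.224, 0.975, -0.005], [0.975, 0.224, -0.003], [-0.001, -0.006, -1.0]]
contact_force: [-1.0, -0.4, -8.3]
finger_gap: 0.0389
grip_force: 45.0
clock: 18.7
position: [0.5012, 0.2774, 0.1573]
tool_rot: [[-0.223, 0.975, 0.003], [0.975, 0.223, 0.001], [0.0, 0.003, -1.0]]
contact_force: [0.9, 0.9, -8.8]
finger_gap: 0.039
grip_force: 45.0
[0.50103549 0.27747176 0.15728432] [[-2.23077157e-01  9.74797290e-01  2.61268827e-03]
 [ 9.74800762e-01  2.23075698e-01  8.40848577e-04]
 [ 2.36829656e-04  2.73442462e-03 -9.99996233e-01]]
0
-0.03 651 [-20.9  18.7 178.6 196.9]
-0.01 1101 [-21.1  18.9 181.3 200. ]
0.01 3581 [-30.   30.  156.9 200. ]
0.03 3526 [-21.7  19.4 162.8 197.1]
0.05 1622 [-10.7   8.4 171.7 187.1]
0.07 1538 [ -9.5   6.7 174.7 185.6]
0.09 1337 [ -8.7   6.7 175.5 185.6]
0.11 1000 [ -7.4   5.3 174.  184.5]
ends 0.009242003044473177 0
[... 250 characters left out ...]
22.3 158.1 190.5]
-0.01 124 [ 10.8  30.  156.6 190.9]
0.01 141 [  8.8  29.9 155.9 191.5]
0.03 122 [ -0.4  20.4 160.1 194.9]
0.05 89 [ -2.7  10.7 168.9 185.7]
0.07 86 [ -4.1  10.1 168.3 185. ]
0.09 76 [ -3.2   8.8 169.3 184.9]
0.11 53 [ -5.2   8.9 171.2 182.5]
ends -0.49000738684165435 0.019675447414627283
2
-0.15 6 [  4.3   6.2 175.  179.6]
-0.13 28 [ -5.8   6.  176.4 183.4]
-0.03 45 [-16.3  11.8 185.3 197.5]
-0.01 64 [-20.6  28.8 160.1 199.3]
0.01 268 [-30.   29.7 159.  199.6]
0.03 206 [-18.1  19.2 161.6 198. ]
0.05 79 [ -8.2   9.9 175.1 189. ]
0.07 69 [ -7.4   7.9 177.  187.1]
0.09 70 [ -7.6   7.6 173.5 186.2]
0.11 67 [ -6.    6.4 172.6 185.9]
ends -0.48391833096561804 0.010870894640854464
```

View pics/w2.png

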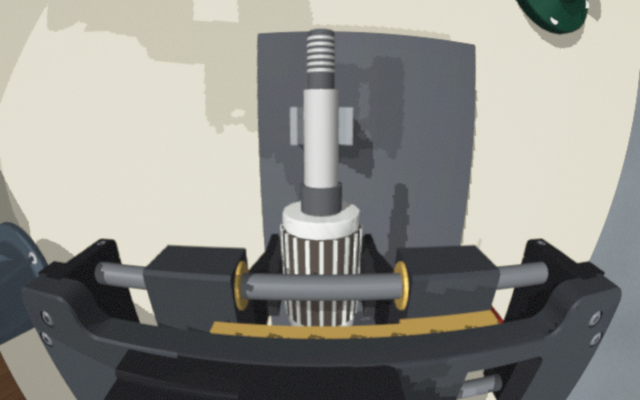

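```bash
python3 -m pendant '[{"travel":[0,0,3],"roll":0,"claw":0.7},{"travel":[0,0,6],"roll":0,"claw":0.7},{"travel":[0,0,8],"roll":0,"claw":0.7},{"travel":[0,0,8.6],"roll":0,"claw":0.7},{"travel":[0,0,8.9],"roll":0,"claw":0.7},{"travel":[0,0,9.1],"roll":0,"claw":0.7},{"travel":[0,0,9.15],"roll":0,"claw":0.7},{"travel":[0,0,9.15],"roll":0,"claw":0.7},{"travel":[0,0,9.15],"roll":0,"claw":0.7}]'; python3 -m pendant '[{"travel":[0,0,0.05],"roll":0,"claw":0.7},{"travel":[0,0,0.1],"roll":0,"claw":0.7},{"travel":[0,0,0.1],"roll":0,"claw":0.7}]'
```

```text
clock: 19.65
position: [0.5007, 0.2776, 0.0657]
tool_rot: [[-0.223, 0.975, 0.002], [0.975, 0.223, 0.001], [0.0, 0.002, -1.0]]
contact_force: [-0.9, 0.0, -8.1]
finger_gap: 0.0386
grip_force: 45.0
clock: 19.9
position: [0.5012, 0.2777, 0.0647]
tool_rot: [[-0.223, 0.975, 0.003], [0.975, 0.223, 0.001], [0.0, 0.003, -1.0]]
contact_force: [0.2, -0.2, -0.2]
finger_gap: 0.0388
grip_force: 45.0
```

```bash
python3 -m pendant '[{"travel":[0,0,0],"roll":0,"claw":0.5},{"travel":[0,0,0],"roll":0,"claw":0.3},{"travel":[0,0,0],"roll":0,"claw":0.1},{"travel":[0,0,0],"roll":0,"claw":0.1},{"travel":[0,0,0],"roll":0,"claw":0.1},{"travel":[0,0,-1],"roll":0,"claw":0.1},{"travel":[0,0,-4],"roll":0,"claw":0.1},{"travel":[0,0,-8],"roll":0,"claw":0.1},{"travel":[0,0,-12],"roll":0,"claw":0.1},{"travel":[-4,0,-16],"roll":0,"claw":0.1},{"travel":[-8,0,-19],"roll":0,"claw":0.1},{"travel":[-12,0,-19],"roll":0,"claw":0.1},{"travel":[-16,0,-19],"roll":0,"claw":0.1},{"travel":[-18,0,-19],"roll":0,"claw":0.1},{"travel":[-18,0,-19],"roll":0,"claw":0.1},{"travel":[-18,0,-19],"roll":0,"claw":0.1},{"travel":[-18,0,-19],"roll":0,"claw":0.1},{"travel":[-18,0,-19],"roll":0,"claw":0.1}]'
python3 - <<'E'
from h import *
d=cap('wrist');save(d,'w3.png');s=r.observe();print(s['position'])
C=cloud(['wrist','scene','side']);np.save('C4.npy',C)
a=np.radians(12.9);n=np.array([np.cos(a),np.sin(a)]);e=np.array([-n[1],n[0]]);c=np.array([.5450,.287])
for k in range(2):
    A=C[C[:,6]==k];t=(A[:,:2]-c)@e;w=(A[:,:2]-c)@n
    m=(A[:,2]>.0955)&(A[:,2]<.115)&(abs(w+.045)<.04)&(abs(t)<.06);print(k,'core ends',t[m].min(),t[m].max(),A[m,2].max())
    for x in np.arange(-.17,.13,.02):
        m=(t>x)&(t<x+.02)&(abs(w+.045)<.03)&(A[:,2]>.0835)
        if m.sum()>5: print((x+.01).round(3),(1000*np.array([w[m].min(),w[m].max(),w[m].mean(),A[m,2].max()])).round(1))
    for nm,q,p in (('front',w,t),('back',-w,t),('left',-t,w),('right',t,w)):
        z=(A[:,2]>.046)&(A[:,2]<.054)&(abs(w)<.11)&(abs(t)<.16);pts=[]
        for x in np.arange(-.13,.13,.01):
            m=z&(p>x)&(p<x+.01)
            if m.sum()>5:pts.append(q[m].min())
        if pts: print(nm,len(pts),np.median(pts).round(4))
# stand
for k in range(3):
  P=box(C,.5,.7,-.25,-.1,.152,.175);Q=P[P[:,6]==k]
  if len(Q)>20: print('blk',k,len(Q),rect(Q))
E
```

```text
clock: 21.4
position: [0.5396, 0.1029, 0.2536]
tool_rot: [[-0.224, 0.975, -0.001], [0.975, 0.224, 0.0], [0.001, -0.001, -1.0]]
contact_force: [-0.4, 0.0, -0.1]
finger_gap: 0.0778
grip_force: 0.0
[0.53955108 0.10312031 0.25348326]
0 core ends -0.033937843222259526 0.019600538677998602 0.10488397074977804
-0.16 [-75.  -15.  -45.9 377.7]
-0.14 [-75.  -15.  -45.2 375.2]
-0.12 [-52.  -40.3 -46.1  90.2]
-0.1 [-53.  -38.3 -45.8  91.6]
-0.08 [-69.5 -23.  -46.3  92.9]
-0.06 [-68.5 -22.9 -45.4  92.5]
-0.04 [-63.5 -26.9 -45.8 103.5]
-0.02 [-65.7 -25.9 -45.8 104.5]
-0.0 [-65.6 -25.7 -46.3 104.9]
0.02 [-65.6 -25.9 -45.6 104.3]
front 18 -0.1011
back 18 -0.0982
left 20 -0.039
right 20 -0.1485
1 core ends -0.034592889156769356 0.03079672270330206 0.1044003052680068
-0.16 [-74.5 -15.1 -34.3 442.3]
-0.14 [-75.  -23.6 -41.9 439.6]
-0.12 [-47.  -36.6 -41.9  89.8]
-0.1 [-48.1 -37.1 -41.4  90.6]
-0.08 [-67.8 -20.7 -42.3  92. ]
-0.06 [-70.8 -20.1 -42.7  92.9]
-0.04 [-51.2 -24.  -37.2 102.8]
-0.02 [-56.9 -22.  -33.4 104.3]
-0.0 [-56.9 -22.5 -33.2 103.7]
0.02 [-55.2 -22.4 -33.5 104.4]
0.04 [-49.8 -24.9 -38.4 102.1]
0.06 [-68.3 -18.1 -42.3  93. ]
0.08 [-69.4 -19.  -41.4  92.3]
0.1 [-49.2 -36.5 -41.   91.5]
0.12 [-43.8 -37.1 -40.9  90.3]
front 26 -0.0783
back 26 -0.101
left 21 -0.1483
right 21 -0.1496
blk 1 126 (array([ 606.2, -183.9]), array([28. , 43.9]), 69.9)
```

View pics/w3.png

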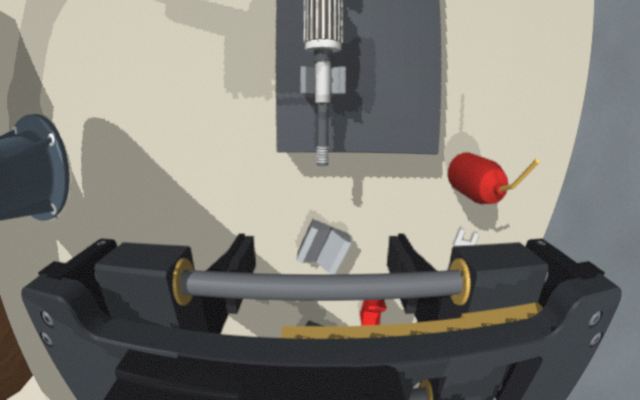

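```bash
python3 -m pendant '[{"travel":[-3,0.6,-2],"roll":-6,"claw":0.1},{"travel":[-6.5,1.3,-4],"roll":-12,"claw":0.1},{"travel":[-10,2,-4],"roll":-18,"claw":0.1},{"travel":[-14,3,-4],"roll":-25,"claw":0.1},{"travel":[-18,3.8,-4],"roll":-32,"claw":0.1},{"travel":[-22,4.6,-4],"roll":-39,"claw":0.1},{"travel":[-26,5.4,-4],"roll":-46,"claw":0.1},{"travel":[-30,6.2,-4],"roll":-53,"claw":0.1},{"travel":[-32,6.7,-4],"roll":-60,"claw":0.1},{"travel":[-32.7,6.9,-4],"roll":-63.6,"claw":0.1},{"travel":[-32.7,6.9,-4],"roll":-63.6,"claw":0.1},{"travel":[-32.7,6.9,-4],"roll":-63.6,"claw":0.1},{"travel":[-32.7,6.9,-4],"roll":-63.6,"claw":0.1},{"travel":[-32.7,6.9,-4],"roll":-63.6,"claw":0.1},{"travel":[-32.7,6.9,-4],"roll":-63.6,"claw":0.1}]'
python3 - <<'E'
from h import *
s=r.observe();print(s['position'],s['tool_rot'])
d=cap('wrist');save(d,'w4.png');C=cloud(['wrist'])
for z0,z1 in((.163,.172),(.155,.172),(.13,.15),(.038,.048)):
  P=box(C,.5,.68,-.26,-.09,z0,z1);print(z0,len(P),rect(P) if len(P)>5 else'')
P=box(C,.49,.55,-.19,-.13,.065,.1);print('pl',len(P),np.median(P[:,:3],0))
P=box(C,.5,.7,-.26,-.09,.158,.172);a=np.radians(-13.5);ex=np.array([np.cos(a),np.sin(a)]);ey=np.array([-ex[1],ex[0]])
q=P[:,:2];u=q@ex;v=q@ey
for x in np.arange(u.min(),u.max(),.004):
  m=(u>=x)&(u<x+.004); 
  if m.sum()>3: print((x*1000).round(1),(1000*np.array([v[m].min(),v[m].max(),P[m,2].max()])).round(1))
E
```

```text
clock: 22.85
position: [0.6803, -0.2, 0.2939]
tool_rot: [[-0.973, 0.232, 0.0], [0.232, 0.973, 0.0], [-0.0, 0.0, -1.0]]
contact_force: [0.4, -0.7, 0.2]
finger_gap: 0.0785
grip_force: 0.0
[ 0.6803282  -0.20002421  0.29393521] [[-9.72617331e-01  2.32412407e-01  2.90754642e-05]
 [ 2.32412408e-01  9.72617324e-01  1.17685471e-04]
 [-9.27736658e-07  1.21220427e-04 -9.99999993e-01]]
0.163 721 (array([ 597.1, -180.7]), array([24.3, 27.4]), 76.5)
0.155 759 (array([ 598.1, -181. ]), array([24.3, 29.7]), 76.5)
0.13 1289 (array([ 566.4, -172. ]), array([ 39.2, 123.9]), 76.8)
0.038 782 (array([ 616.2, -151.8]), array([133.6,  69.3]), 57.2)
pl 0 [nan nan nan]
609.0 [-47.5 -25.2 166.3]
613.0 [-47.5 -25.2 166.2]
617.0 [-47.5 -25.1 166.3]
621.0 [-48.4 -25.1 166. ]
625.0 [-48.4 -24.2 166.9]
629.0 [-48.5 -24.2 166.1]
633.0 [-48.4 -26.  166.7]
  return _methods._mean(a, axis=axis, dtype=dtype,
  ret = um.true_divide(
```

View pics/w4.png

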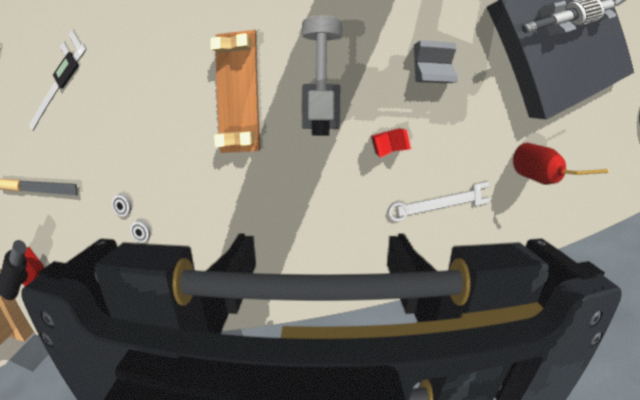

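```bash
python3 -m pendant '[{"travel":[4,0,0],"roll":0,"claw":0.1},{"travel":[7,0,3],"roll":0,"claw":0.1},{"travel":[8.55,-0.05,6],"roll":0,"claw":0.1},{"travel":[8.55,-0.05,8],"roll":0,"claw":0.1},{"travel":[8.55,-0.05,8],"roll":0,"claw":0.1},{"travel":[8.55,-0.05,8],"roll":0,"claw":0.1},{"travel":[8.55,-0.05,8],"roll":0,"claw":0.1},{"travel":[8.55,-0.05,8],"roll":0,"claw":0.1},{"travel":[8.55,-0.05,8],"roll":0,"claw":0.1},{"travel":[8.55,-0.05,11],"roll":0,"claw":0.1},{"travel":[8.55,-0.05,14],"roll":0,"claw":0.1},{"travel":[8.55,-0.05,16],"roll":0,"claw":0.1},{"travel":[8.55,-0.05,16.6],"roll":0,"claw":0.1},{"travel":[8.55,-0.05,16.6],"roll":0,"claw":0.1},{"travel":[8.55,-0.05,16.6],"roll":0,"claw":0.1},{"travel":[8.55,-0.05,16.6],"roll":0,"claw":0.1}]'; python3 -m pendant '[{"travel":[0,0,0],"roll":0,"claw":0.3},{"travel":[0,0,0],"roll":0,"claw":0.5},{"travel":[0,0,0],"roll":0,"claw":0.7},{"travel":[0,0,0],"roll":0,"claw":0.85},{"travel":[0,0,0],"roll":0,"claw":0.85},{"travel":[0,0,0],"roll":0,"claw":0.85},{"travel":[0,0,0],"roll":0,"claw":0.85},{"travel":[0,0,0],"roll":0,"claw":0.85},{"travel":[0,0,0],"roll":0,"claw":0.85},{"travel":[0,0,0],"roll":0,"claw":0.85}]' 55
```

```text
clock: 24.28
position: [0.5987, -0.1828, 0.1294]
tool_rot: [[-0.972, 0.233, 0.003], [0.233, 0.972, -0.002], [-0.004, -0.001, -1.0]]
contact_force: [0.4, 0.1, -0.3]
finger_gap: 0.0783
grip_force: 0.0
clock: 25.12
position: [0.5972, -0.1815, 0.1274]
tool_rot: [[-0.972, 0.234, -0.0], [0.234, 0.972, 0.001], [0.0, 0.001, -1.0]]
contact_force: [0.5, 2.2, -0.1]
finger_gap: 0.0235
grip_force: 55.1
```

```bash
python3 -m pendant '[{"travel":[0,0,-1],"roll":0,"claw":0.85},{"travel":[0,0,-3],"roll":0,"claw":0.85},{"travel":[0,0,-5.5],"roll":0,"claw":0.85},{"travel":[0,0,-8],"roll":0,"claw":0.85},{"travel":[0,0,-11],"roll":0,"claw":0.85},{"travel":[0,0,-14],"roll":0,"claw":0.85},{"travel":[0,0,-15],"roll":0,"claw":0.85},{"travel":[0,0,-15],"roll":0,"claw":0.85},{"travel":[0,0,-15],"roll":0,"claw":0.85}]'
python3 -m pendant '[{"travel":[0.4,1.5,0],"roll":-1,"claw":0.85},{"travel":[1.1,4,0],"roll":-2.5,"claw":0.85},{"travel":[1.9,7,0],"roll":-4,"claw":0.85},{"travel":[2.7,10,0],"roll":-6,"claw":0.85},{"travel":[3.6,13,0],"roll":-8,"claw":0.85},{"travel":[4.4,16,0],"roll":-10,"claw":0.85},{"travel":[5.2,19,0],"roll":-12,"claw":0.85},{"travel":[6,22,0],"roll":-14,"claw":0.85},{"travel":[6.9,25,0],"roll":-16,"claw":0.85},{"travel":[7.7,28,0],"roll":-18,"claw":0.85},{"travel":[8.5,31,0],"roll":-20,"claw":0.85},{"travel":[9.3,34,0],"roll":-22,"claw":0.85},{"travel":[10.1,37,0],"roll":-24,"claw":0.85},{"travel":[11,40,0],"roll":-25.5,"claw":0.85},{"travel":[11.7,42.8,0],"roll":-26.4,"claw":0.85},{"travel":[12.3,45,0],"roll":-26.4,"claw":0.85},{"travel":[12.6,46,0],"roll":-26.4,"claw":0.85},{"travel":[12.6,46,0],"roll":-26.4,"claw":0.85},{"travel":[12.6,46,0],"roll":-26.4,"claw":0.85},{"travel":[12.6,46,0],"roll":-26.4,"claw":0.85}]'
python3 -m pendant '[{"travel":[0,0,0],"roll":0,"claw":0.85},{"travel":[0,0,0],"roll":0,"claw":0.85},{"travel":[0,0,0],"roll":0,"claw":0.85}]'
python3 - <<'E'
from h import *
s=r.observe();print(s['position'],s['tool_rot'][:2,:2])
d=cap('wrist');save(d,'w5.png')
C=cloud(['wrist','scene','side']);np.save('C5.npy',C)
a=np.radians(12.9);n=np.array([np.cos(a),np.sin(a)]);e=np.array([-n[1],n[0]]);c=s['position'][:2]
for k in range(3):
    A=C[C[:,6]==k];u=(A[:,:2]-c)@n;v=(A[:,:2]-c)@e
    for nm,m in (('plung',(abs(u+.084)<.015)&(abs(v)<.015)&(A[:,2]>.2)&(A[:,2]<.245)),('dial',(abs(u+.084)<.03)&(abs(v)<.03)&(A[:,2]>.25)&(A[:,2]<.3)),('core',(abs(u+.084)<.03)&(abs(v)<.05)&(A[:,2]>.0955)&(A[:,2]<.112)),('base',(abs(u)<.05)&(abs(v)<.05)&(A[:,2]>.13)&(A[:,2]<.19))):
        if m.sum()>5: print(k,nm,m.sum(),(1000*np.r_[u[m].min(),u[m].max(),v[m].min(),v[m].max(),A[m,2].min(),A[m,2].max()]).round(1))
E
```

```text
clock: 25.87
position: [0.5962, -0.1816, 0.2761]
tool_rot: [[-0.972, 0.233, -0.002], [0.233, 0.972, 0.001], [0.003, 0.0, -1.0]]
contact_force: [-0.5, -0.2, -10.2]
finger_gap: 0.0235
grip_force: 55.1
clock: 27.53
position: [0.5811, 0.2933, 0.2756]
tool_rot: [[-0.975, -0.223, -0.004], [-0.223, 0.975, -0.003], [0.004, -0.002, -1.0]]
contact_force: [-0.4, -0.8, -8.6]
finger_gap: 0.0239
grip_force: 55.2
clock: 27.78
position: [0.5823, 0.2936, 0.2775]
tool_rot: [[-0.975, -0.222, -0.0], [-0.222, 0.975, -0.0], [0.0, -0.0, -1.0]]
contact_force: [0.2, -0.4, -9.7]
finger_gap: 0.0236
grip_force: 55.2
[0.58229348 0.29358775 0.2775418 ] [[-0.97508688 -0.22182324]
 [-0.22182321  0.97508688]]
0 dial 3856 [-94.3 -54.  -19.9  22.2 274.1 297.5]
0 core 8 [-68.2 -68.1 -22.8  25.7  95.5  96.3]
0 base 266 [-30.9 -29.1 -23.6  25.4 150.6 189.5]
1 dial 47 [-91.3 -73.9 -15.8   9.4 288.6 296.3]
1 core 28 [-89.1 -68.1  25.   32.7  96.1 101.9]
1 base 517 [ 26.5  37.3 -25.8  24.1 150.5 190. ]
2 plung 28 [-8.510e+01 -7.880e+01  2.000e-01  4.700e+00  2.158e+02  2.437e+02]
2 dial 297 [-91.8 -55.2 -17.3  22.7 257.2 298.5]
2 core 372 [-98.6 -63.9 -39.3  46.6  95.5 107.3]
2 base 354 [-27.6  35.4  -7.1  27.7 152.1 189.9]
```

View pics/w5.png

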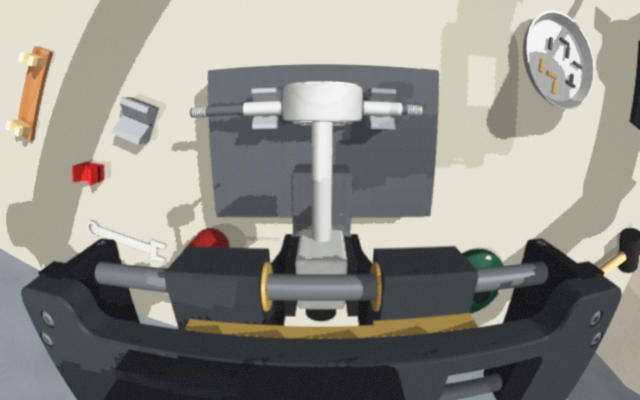

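```bash
python3 -m pendant '[{"travel":[-0.08,0,2],"roll":0,"claw":0.85},{"travel":[-0.08,0,4.5],"roll":0,"claw":0.85},{"travel":[-0.08,0,7],"roll":0,"claw":0.85},{"travel":[-0.08,0,8.5],"roll":0,"claw":0.85},{"travel":[-0.08,0,9.2],"roll":0,"claw":0.85},{"travel":[-0.08,0,9.6],"roll":0,"claw":0.85},{"travel":[-0.08,0,9.8],"roll":0,"claw":0.85},{"travel":[-0.08,0,9.9],"roll":0,"claw":0.85},{"travel":[-0.08,0,9.9],"roll":0,"claw":0.85},{"travel":[-0.08,0,9.9],"roll":0,"claw":0.85}]'; python3 -m pendant '[{"travel":[0,0,0.05],"roll":0,"claw":0.85},{"travel":[0,0,0.1],"roll":0,"claw":0.85},{"travel":[0,0,0.1],"roll":0,"claw":0.85},{"travel":[0,0,0.1],"roll":0,"claw":0.85}]'
```

```text
clock: 28.82
position: [0.5837, 0.2951, 0.1799]
tool_rot: [[-0.975, -0.223, 0.002], [-0.223, 0.975, 0.001], [-0.003, 0.0, -1.0]]
contact_force: [-0.0, 0.3, -9.0]
finger_gap: 0.0239
grip_force: 55.1
clock: 29.15
position: [0.5829, 0.2948, 0.1777]
tool_rot: [[-0.975, -0.223, 0.0], [-0.223, 0.975, 0.0], [-0.0, 0.0, -1.0]]
contact_force: [0.1, 0.7, -8.7]
finger_gap: 0.0238
grip_force: 55.1
```

```bash
python3 -m pendant '[{"travel":[0,0,0.03],"roll":0,"claw":0.85},{"travel":[0,0,0.06],"roll":0,"claw":0.85},{"travel":[0,0,0.08],"roll":0,"claw":0.85},{"travel":[0,0,0.08],"roll":0,"claw":0.85},{"travel":[0,0,0.08],"roll":0,"claw":0.85}]'
```

```text
clock: 29.57
position: [0.5831, 0.2949, 0.1774]
tool_rot: [[-0.975, -0.223, 0.001], [-0.223, 0.975, 0.0], [-0.001, 0.0, -1.0]]
contact_force: [-0.2, 0.4, -2.9]
finger_gap: 0.0236
grip_force: 55.2
```

```bash
python3 -m pendant '[{"travel":[0,0,0.03],"roll":0,"claw":0.85},{"travel":[0,0,0.03],"roll":0,"claw":0.7},{"travel":[0,0,0.03],"roll":0,"claw":0.6},{"travel":[0,0,0.03],"roll":0,"claw":0.5},{"travel":[0,0,0.03],"roll":0,"claw":0.4},{"travel":[0,0,0.03],"roll":0,"claw":0.3},{"travel":[0,0,0],"roll":0,"claw":0.2},{"travel":[0,0,-1],"roll":0,"claw":0.2},{"travel":[0,0,-4],"roll":0,"claw":0.2},{"travel":[0,0,-8],"roll":0,"claw":0.2},{"travel":[0,0,-12],"roll":0,"claw":0.2},{"travel":[-3,0,-12],"roll":0,"claw":0.2},{"travel":[-6,0,-12],"roll":0,"claw":0.2},{"travel":[-6,0,-12],"roll":0,"claw":0.2},{"travel":[-6,0,-12],"roll":0,"claw":0.2},{"travel":[-6,0,-12],"roll":0,"claw":0.2}]' 
python3 - <<'E'
from h import *
s=r.observe();print(s['position'],s['tool_rot'][:2,:2])
d=cap('wrist');save(d,'w6.png');d=cap('scene');save(d,'s6.png',(290,110,240,180),3.3)
C=cloud(['wrist','scene','side']);np.save('C6.npy',C)
a=np.radians(12.9);n=np.array([np.cos(a),np.sin(a)]);e=np.array([-n[1],n[0]]);c=np.array([.5824,.2949])
for k in range(3):
    A=C[C[:,6]==k];u=(A[:,:2]-c)@n;v=(A[:,:2]-c)@e
    for nm,m in (('plung',(abs(u+.084)<.015)&(abs(v)<.015)&(A[:,2]>.116)&(A[:,2]<.15)),('dial',(abs(u+.084)<.03)&(abs(v)<.03)&(A[:,2]>.155)&(A[:,2]<.21)),('core',(abs(u+.084)<.03)&(abs(v)<.05)&(A[:,2]>.0955)&(A[:,2]<.109)),('base',(abs(u)<.05)&(abs(v)<.05)&(A[:,2]>.06)&(A[:,2]<.1)),('blk',(abs(u)<.05)&(abs(v)<.03)&(A[:,2]>.212)&(A[:,2]<.22)),('shaft',(abs(u+.084)<.013)&(abs(v)>.092)&(abs(v)<.16)&(A[:,2]>.08)&(A[:,2]<.1))):
        if m.sum()>5: print(k,nm,m.sum(),(1000*np.r_[u[m].min(),u[m].max(),v[m].min(),v[m].max(),A[m,2].min(),A[m,2].max()]).round(1))
E
```

```text
clock: 30.9
position: [0.6405, 0.308, 0.2964]
tool_rot: [[-0.975, -0.223, -0.002], [-0.223, 0.975, -0.0], [0.002, 0.0, -1.0]]
contact_force: [-0.5, -0.0, -1.2]
finger_gap: 0.0693
grip_force: 0.0
[0.64051716 0.3080344  0.2963781 ] [[-0.97476608 -0.22322075]
 [-0.22322037  0.97476792]]
0 dial 1377 [-93.9 -54.1 -19.6  21.7 158.3 197.4]
0 core 787 [-99.  -68.3 -33.   33.3  95.5 105.3]
0 base 971 [-29.8  29.5 -24.7  25.6  91.7  97.2]
0 blk 1041 [-13.4  13.8 -11.   12.1 212.1 217.2]
0 shaft 681 [ -91.7  -76.9 -157.9  117.8   81.    90.8]
1 dial 209 [-90.4 -57.2 -21.5  19.9 159.4 196.2]
1 core 191 [-94.4 -63.3 -33.8  31.4  95.6 104.3]
1 base 747 [-30.   37.1 -26.3  23.8  60.1  99.7]
1 blk 108 [-11.6  18.  -13.   10.9 212.4 216. ]
1 shaft 212 [ -86.5  -73.9 -159.   116.1   80.5   90.2]
2 plung 23 [-85.3 -78.9  -1.4   4.4 118.4 147.5]
2 dial 250 [-92.1 -54.7 -17.8  22.  158.  198.9]
2 core 348 [-99.2 -65.1 -43.5  42.9  95.5 106.4]
2 base 696 [-28.1  35.8 -25.5  26.3  60.4  99.4]
2 blk 137 [-11.9  15.9 -12.6  13.  212.2 218.6]
2 shaft 172 [ -89.7  -76.1 -158.6  118.    81.3   92.8]
```

View pics/w6.png

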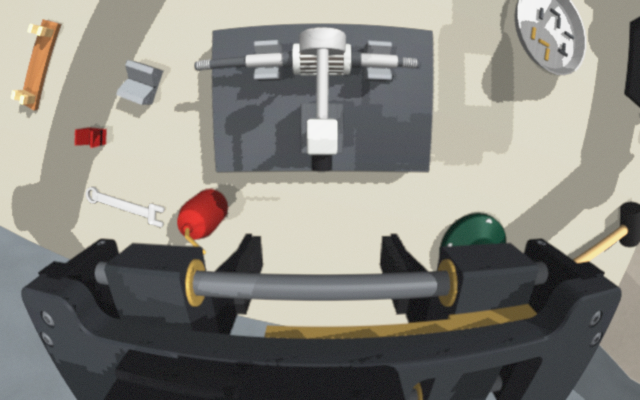

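View pics/s6.png

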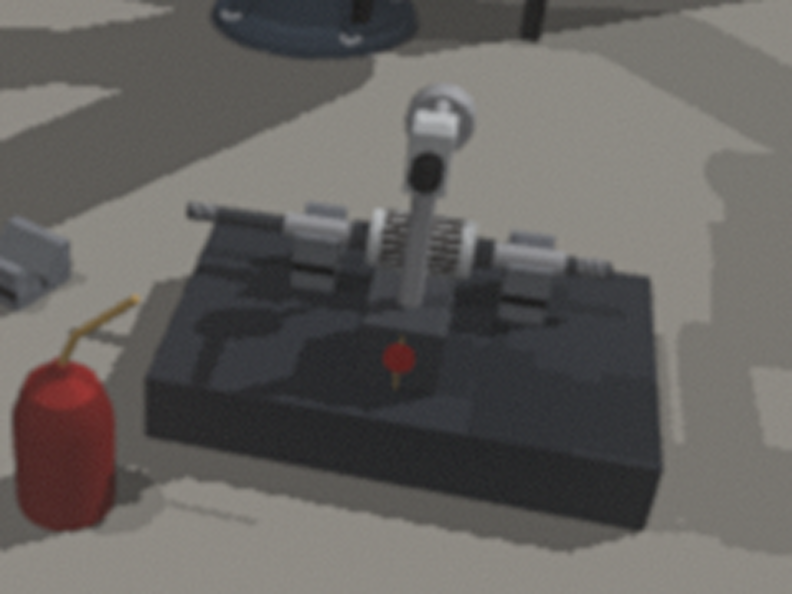

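The rotor lies level in both vees with its long end to the right. The gauge stands upright behind it with the plunger over mid-core, and the measured offsets are within about 1–2 mm. The odd vee block, oil can and spanner look untouched, so I'm handing in.

```bash
python3 -c "
from plant import r
print(r.hand_in())"
```

```text
the job is handed in; nothing more can be done
None
```

The job is handed in at about 31 s of the 131 s allowed: the rotor lies level in the two small vee blocks on the front half of the plate, long end to the right. The dial gauge stands upright behind it with its plunger over mid-core, placed to within about 2 mm by camera; the hand-in gave no verdict.

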